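# Shorten the mitre box's length stop by one hole and bring the batten up to it

## Task

Set the mitre box for a shorter cut: press the length stop's sprung button down and push the stop towards the saw until the button springs up in the next hole, one hole only. The batten must end up flat on the bed, close along the fence, with its right end touching the stop. Leave the other things on the bench where they are.

Things in the scene. Friction and masses are not known exactly. Their poses are not given: they have to be found in the camera images.
- mitre_base: mitre box, fixed to the bench, its saw lifted out. Origin on the bench top under the cut line; x points away from the robot across the bed, y to the left along the bed and fence, z up. Bed: flat top 42 mm above the bench, x -70 to +45 mm, y -130 to +280 mm. A fixed steel inner tube, 20 mm square, axis at x = 0 and 19 mm above the bench, runs from the bed's right end along -y
- fence (a point): on the fence's upright face (looks to -x, at x = +30 mm of the mitre box), at bed height on the cut line; axes as the mitre box. The fence stands 55 mm above the bed, y -130 to +280 mm, with a gap of 44 mm at the cut line
- cut_line (a point): the cut line on the bed's top, at x = 0, y = 0 of the mitre box; axes as the mitre box. Four saw guide posts stand by it, 10 mm across, up to 202 mm above the bench, at x = -97 and +78 mm, y = -11 and +11 mm; keep the hand clear of them
- stop_tube (a joint): slide of the length stop's outer tube on the fixed inner tube (m): 0 at the start with the button in its first hole, growing as the stop is collapsed towards the saw (+y of the mitre box); the next hole is at 0.040, the one after at 0.080. About 3 N of friction. Locked while the button stands up in a hole, free when it is down
- stop_face (a point): centre of the stop plate's face that the batten's end meets (looks to +y of the mitre box), 56 mm above the bench, on the outer tube; axes as the mitre box. The steel plate is 60 mm wide (x), 6 mm thick (to -y of this point), 3 to 88 mm above the bench. In front of it (+y) is a black collar, 16 mm long, up to 36 mm above the bench
- outer_tube (a point): middle of the outer tube's flat top, 32 mm above the bench, 84 mm to -y of the stop plate's face; it moves with the stop plate; axes as the mitre box. The tube is 26 mm square, runs 165 mm along -y from the plate, and has 13 mm holes in its top 15, 55, 95 and 135 mm from the plate's face
- stop_button (a joint): how far the sprung button is pressed (m): 0 fully up in a hole, about 0.0053 when flush with the outer tube's top (about 4 N), up to 0.009. Once it is pressed flush, a push of about 10 N on the stop makes the hole's rim ride over it; it springs up by itself in the next hole that reaches it
- button_top (a point): top of the sprung button: a steel dome 12 mm across, carried by the fixed inner tube, standing 5 mm proud through the hole in the outer tube's top. At the start its centre is 9 mm to -y of the stop plate's back face. It stays in place when the outer tube slides
- batten: pine batten 45 mm wide (x), 380 mm long (y), 28 mm high, loose on the bed, about 0.24 kg. Origin at the centre of its underside, y along its length
- batten_stop_end (a point): centre of the batten's right end face (-y), the one that has to meet the stop; 14 mm above its underside
- batten_free_end (a point): centre of the batten's left end face (+y); 14 mm above its underside
- offcut: offcut of pine batten, 45 x 75 x 28 mm (x, y, z), on the bench in front of the mitre box; leave it alone
- try_square: carpenter's try square lying flat on the bench in front of the mitre box: dark wooden stock 20 x 120 x 15 mm along its y, steel blade 150 x 36 x 3 mm out to its +x; leave it alone
- pencil: flat carpenter's pencil, 14 mm wide, 8 mm high, about 190 mm along its y, on the bench behind the stop tube; leave it alone
- tape_measure: tape measure standing on edge, 70 x 40 x 62 mm, on the bench behind the fence; leave it alone
- hammer: hammer lying on the bench to the left of the mitre box, handle to its -x; leave it alone

How it is judged (in metres and radians):
On the way:
1. the stop has been collapsed one hole and the button has sprung up in it (value of joint stop_tube between 0.0375 and 0.0425 m and value of joint stop_button below 0.0015 m), for 0.2 s.
At the end, for the whole second after the job is handed in: the stop stands locked at its next hole (0.040 m within 2.5 mm, button up to within 1.5 mm), the batten lies flat and still on the bed, both its ends within 3 mm of the fence, its right end within 3 mm of the stop plate (all of step 1 and y of batten_stop_end in the frame of stop_face between -0.003 and 0.003 m and x of batten_stop_end in the frame of mitre_base between 0.0045 and 0.011 m and x of batten_free_end in the frame of mitre_base between 0.0045 and 0.011 m and z of batten in the frame of mitre_base between 0.039 and 0.045 m and angle between batten's own z axis and vertical below 0.05 rad and linear speed of batten below 0.01 m/s); the robot touches nothing.
It fails at once if the stop is collapsed past the next hole (value of joint stop_tube above 0.05 m).
It fails at once if another thing on the bench is shifted by more than 30 mm (distance of any of offcut, try_square, pencil, tape_measure, hammer from where it was at the start of the episode above 0.03 m).
It also fails if it takes over 70 s, if anything falls off the work surface, if the arm or the gripper's body presses on something with over 40 N, if the wrist force passes 120 N, or if a joint passes its speed limit or range.

## Robot

A 6-joint arm with a two-finger parallel gripper is mounted at the origin on the work surface. World frame = base frame: x ahead of the robot, y to its left, z up, the work surface at z = 0. Lengths are in m, angles in degrees, forces in N, time in s.
With the tool pointing down it reaches from about 0.375 to 0.9 m from the base axis. Payload 3.1 kg.
Tool frame: the origin (TCP) lies between the finger pads; the fingertips stand 11 mm ahead of it and the grasp point (between the pads) lies 8 mm behind it; z points along the fingers, y is the line along which they close (so a half turn about z gives the same grasp; the last joint's range is limited). The gripper opens to 87 mm and grips with 3 to 60 N. Pads are 19 mm wide; open, the fingers measure 117 mm over their backs; the gripper's body (75 mm by 190 mm) begins 51 mm behind the grasp point.
Start: joints at [64.028, 30.224, 82.088, -0, 67.689, -10.227], TCP at [0.17, 0.602, 0.234] pointing down, gripper open.
Joint ranges: [-176.69, 176.69], [-43.24, 126.21], [12.49, 139.97], [-82, 262], [0, 151.66], [-163.58, 163.58]. Speed limits (degrees/s): [159.86, 159.86, 180, 180, 180, 180].

## Interface

Orientations are given as a 3x3 rotation matrix whose columns are the frame's x, y, z axes.
In Python, from rig import bot gives the robot as it stands.
- The arm moves only by the tool apply_moves, never from a script. Its argument "steps" is a list that holds one entry, the list of rows, each a list of 7 numbers: the shift along the tool's x, y, z in cm, then the turn, a rotation vector about the tool's x, y, z in degrees, then the gripper command: -1 is shut, 1 is fully open, values between are in proportion. In form: [[[dx, dy, dz, rx, ry, rz, jaw], ...]]. A call has 1 to 20 rows; each row is the pose to reach, as a shift and turn from the pose commanded when the call began, along the tool's axes at that moment; what a row does not reach only later rows make up. A row lasts 1/8 s, in which the tool goes at most 62.5 mm and 10.7 degrees, less where a joint would pass 70% of its speed; a pose out of reach is approached as far as the arm can. A call with a gripper value outside its range is refused whole. The fingers move at their own pace and stop on an object; the grip force is fixed at half the most. Time passes only in rows, so rows that repeat a pose let the fingers close. It gives the time, the measured TCP pose, the force, the opening and the grip force at its end, in the units of the state.
- bot.read_state(): the state, without advancing time (a new reading comes with each control period).
- bot.capture(name): name is "side" or "top" or "wrist"; returns the picture (420x560x3 uint8, blue, green, red); there is no depth.
- bot.camera_model(name): a dict with "intrinsics" (3x3 intrinsics, pixels), "R" (3x3) and "t" (3): a world point X has camera coordinates R X + t. Camera axes: x right, y down, z forward; pixel columns grow to the right and rows downward; lengths in m; the calibration is good to about 2 mm. The wrist camera is an equidistant fisheye: a pixel r from the principal point sees the ray r / f radians off the axis. A picture is of the moment at which its call begins: read the wrist's pose just before it. camera_model takes no time and is no camera call; for the wrist camera it gives the pose at the moment of the call.
- bot.hand_in(): hands the job in; it is judged then, once.
The state is a dict: "time_s": time; "joint_positions": joint angles; "qvel": joint speeds; "tau": joint torques, N m; "position": TCP position; "tcp_rot": TCP orientation; "force": force on the tool from outside, world axes, zero at the start; "moment": the same for the moment, N m; "opening": opening from 0.0 (shut) to 1.0 (fully open); "grasp_force": force on a finger pad.
Only numpy, scipy, OpenCV 4.12 (cv2) and the standard library are available. Lean on these libraries where they do the work, as an engineer would, in place of code of your own. Each camera call takes 0.05 s, during which the arm holds its last target. There are 200 camera calls.

## Working session

There is one attempt and no reset: what is moved stays moved. The work goes in short steps, Python scripts to look and compute and a tool call to move; the robot and the scene stay as the last step left them, time stands still between calls to the robot, and variables do not carry over. Pictures are saved under pics/ and viewed, at most 10 in all, crops included, and the job is handed in when it is done.

Besides the shell and the picture viewer there is one more tool, called after ">>>" as name([rows], argument=value, ...), one row to a line, values as JSON. apply_moves: Moves the arm, as the interface text tells. Its arguments: {"type":"object","properties":{"steps":{"type":"array","items":{"type":"array","items":{"type":"array","items":{"type":"number"}}}}},"required":["steps"]}

```bash
mkdir -p pics; python3 - <<'E'
from rig import bot
import cv2,json
s=bot.read_state();print(s)
for n in("side","top"):
    cv2.imwrite(f"pics/{n}0.png",bot.capture(n));m=bot.camera_model(n);print(n,m)
E
```

```text
{'time_s': 0.0, 'joint_positions': array([ 6.40282403e+01,  3.02779359e+01,  8.21571536e+01, -1.70462500e-03,
        6.76865034e+01, -1.02265969e+01]), 'qvel': array([-0.09892077,  0.06177253, -0.03008281,  0.05469238,  0.01296864,
        0.01019294]), 'tau': array([ 1.60850228e-03, -4.40045035e+01, -1.76599073e+01,  6.33270736e-02,
        5.81619004e-02, -1.76624039e-04]), 'position': array([0.16925842, 0.60091352, 0.23257837]), 'tcp_rot': array([[-9.62481064e-01,  2.71347346e-01, -9.04624740e-04],
       [ 2.71348629e-01,  9.62479213e-01, -1.91992763e-03],
       [ 3.49715239e-04, -2.09336268e-03, -9.99997748e-01]]), 'force': array([-0.47127029, -0.30109121,  0.53429124]), 'moment': array([ 0.01937809, -0.02496095,  0.01747725]), 'grasp_force': 0.0, 'opening': 0.9978402348534235}
side {'intrinsics': array([[446.03225358,   0.        , 278.97009982],
       [  0.        , 446.03225358, 209.87266592],
       [  0.        ,   0.        ,   1.        ]]), 'R': array([[ 0.96430571, -0.26368755,  0.02415333],
       [-0.12479909, -0.53304296, -0.83683355],
       [ 0.23353735,  0.80394905, -0.54692433]]), 't': array([-0.48003899,  0.15040344,  0.88244901])}
top {'intrinsics': array([[421.58919525,   0.        , 278.14914131],
       [  0.        , 421.58919525, 213.39141736],
       [  0.        ,   0.        ,   1.        ]]), 'R': array([[-0.00555564, -0.99968759,  0.02436913],
       [-0.98897462,  0.00188657, -0.14807308],
       [ 0.14798084, -0.02492309, -0.98867614]]), 't': array([0.07004305, 0.53861956, 1.24043005])}
```

View pics/top0.png

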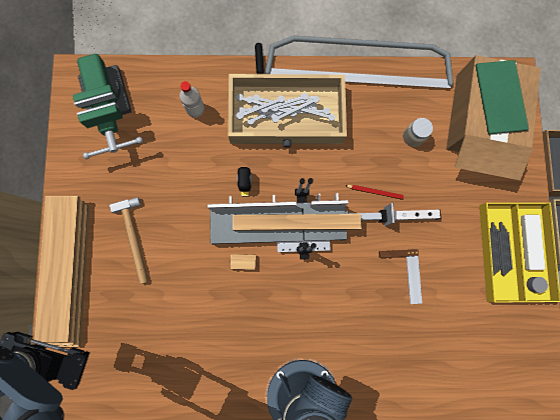

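View pics/side0.png

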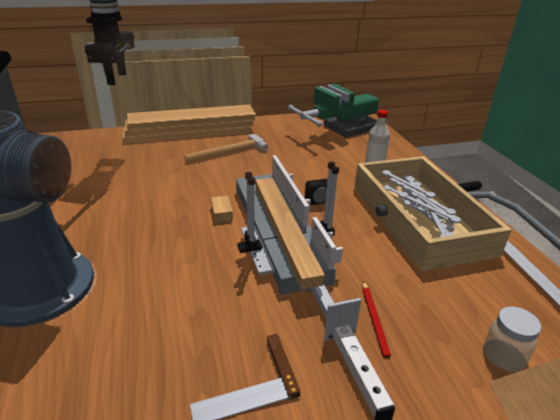

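The top view shows the mitre box at about columns 208–350 and rows 200–245. The stop plate is near (390,213), and the outer tube runs right to (440,214). The side view shows the plate at (342,318), with the button just behind it. I'll zoom in on both.

```bash
python3 - <<'E'
import cv2
t=cv2.imread("pics/top0.png")[165:265,195:455];cv2.imwrite("pics/tc.png",cv2.resize(t,None,fx=3,fy=3,interpolation=cv2.INTER_CUBIC))
t=cv2.imread("pics/side0.png")[165:420,225:405];cv2.imwrite("pics/sc.png",cv2.resize(t,None,fx=2.35,fy=2.35,interpolation=cv2.INTER_CUBIC))
E
```

```text
(no output)
```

View pics/tc.png

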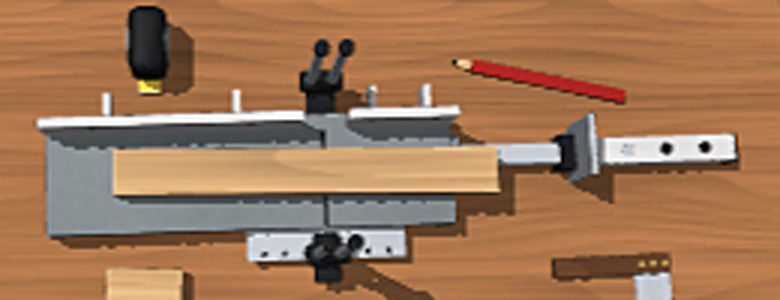

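View pics/sc.png

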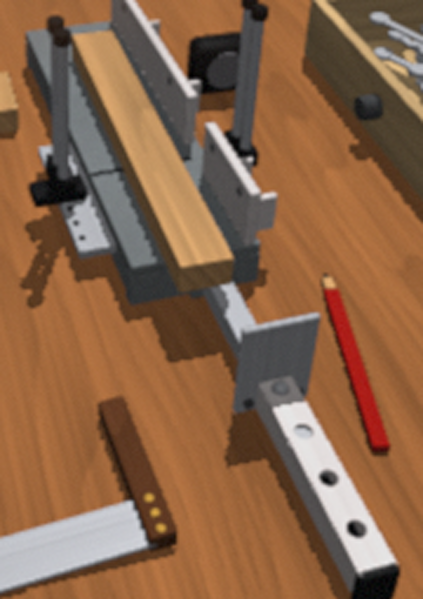

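The top crop shows the batten at x 113–500 and y 150–193, off the fence by roughly 25 px. The plate's top edge is at (597,114–178), and holes are at (666,148) and (705,147). The side crop shows the button at (281,387) and holes at (303,431), (329,478) and (357,528). Next I'll fit the poses.

```bash
cat > h.py <<'E'
from rig import bot
import numpy as np
from scipy.optimize import least_squares
def proj(m,X):
    c=m["R"]@np.asarray(X)+m["t"];p=m["intrinsics"]@(c/c[2]);return p[:2]
def toW(x0,y0,a,p):
    c,s=np.cos(a),np.sin(a);return np.array([x0+c*p[0]-s*p[1],y0+s*p[0]+c*p[1],p[2]])
E
python3 - <<'E'
from h import *
M={n:bot.camera_model(n) for n in("top","side")}
T=lambda u,v:("top",np.array([(u+.5)/3-.5+195,(v+.5)/3-.5+165]))
S=lambda u,v:("side",np.array([(u+.5)/2.35-.5+225,(v+.5)/2.35-.5+165]))
# (cam px), frame-point, stop-relative?
F=[(T(456,222),(-.07,-.13,.042),0),(T(40,125),(.03,.28,.097),0),(T(459,113),(.03,-.13,.097),0),(T(47,236),(-.07,.28,.042),0),
(T(738,161),(-.013,-.165,.032),1),(T(736,137),(.013,-.165,.032),1),(T(666,148),(0,-.095,.032),1),(T(705,147),(0,-.135,.032),1),
(S(303,431),(0,-.055,.032),1),(S(329,478),(0,-.095,.032),1),(S(357,528),(0,-.135,.032),1),(S(281,386),(0,-.015,.036),1),
(S(243,333),(-.03,-.006,.088),1),(S(320,314),(.03,-.006,.088),1),(S(130,275),(-.07,-.13,.042),0)]
def r(q):
    o=[]
    for (n,px),p,s in F:
        p=np.array(p)+[0,q[3] if s else 0,0]
        o+=list(proj(M[n],toW(*q[:3],p))-px)
    return np.array(o)
s=least_squares(r,[.5,0,0,-.25],loss="soft_l1");print(s.x,np.degrees(s.x[2]));print(r(s.x).reshape(-1,2).round(1))
B=[(T(500,150),(.0225,-.19)),(T(498,191),(-.0225,-.19)),(T(113,150),(.0225,.19)),(T(114,195),(-.0225,.19)),(S(182,280),(-.0225,-.19)),(S(233,262),(.0225,-.19))]
def rb(q):return np.concatenate([proj(M[n],toW(*q,(*p,.07)))-px for (n,px),p in B])
b=least_squares(rb,[.5,0,0]);print(b.x,np.degrees(b.x[2]));print(rb(b.x).reshape(-1,2).round(1))
x0,y0,a,ys=s.x;c,sn=np.cos(a),np.sin(a)
for e in(-.19,.19):
    w=toW(*b.x,(0,e,0));d=w[:2]-[x0,y0];print("end in mitre",c*d[0]+sn*d[1],-sn*d[0]+c*d[1],w)
print("button W",toW(x0,y0,a,(0,ys-.015,.037)))
E
```

```text
[ 0.5276252  -0.00733121  0.02816225 -0.25801431] 1.6135778399647627
[[ 0.4 -0.1]
 [-0.4  0.5]
 [ 0.9  0.4]
 [ 0.2 -0.4]
 [-0.6 -0.9]
 [-0.7 -1.3]
 [ 0.5 -0.1]
 [ 0.4 -0.2]
 [-0.1  0.2]
 [-0.4 -0.1]
 [-0.5  0.3]
 [-0.4 -0.4]
 [ 0.  -0. ]
 [ 0.4  1.1]
 [ 0.3 -3.1]]
[0.50933144 0.0092257  0.00642369] 0.36805047957091136
[[ 0.6 -1. ]
 [ 1.9  0.3]
 [ 1.6  0. ]
 [ 1.2  0.2]
 [-1.2 -4.1]
 [ 0.2 -0.5]]
end in mitre -0.0219502856122651 -0.17288963860771325 [ 0.51055194 -0.18077038  0.        ]
end in mitre -0.013690285934414528 0.20702057763465356 [0.50811095 0.19922178 0.        ]
button W [ 0.53531288 -0.28023726  0.037     ]
```

```bash
cat >> h.py <<'E'
MB=(0.5276,-0.0073,0.02816); YAW=1.6135
def axes(yaw):
    a=np.radians(yaw);y=np.array([np.cos(a),np.sin(a),0]);z=np.array([0,0,-1.]);return np.c_[np.cross(y,z),y,z]
def delta(p,yaw,q,qyaw): return np.r_[axes(yaw).T@(np.array(q)-p)*100,0,0,-(qyaw-yaw)].round(2)
E
python3 - <<'E'
from h import *
p=[.17,.602,.234]
print(delta(p,74.255,[.42,.25,.26],38),delta(p,74.255,toW(*MB,(0,-.277,.16)),YAW),toW(*MB,(0,-.277,.16)))
E
```

```text
[-33.61 -27.1   -2.6    0.     0.    36.25] [-59.22 -75.38   7.4    0.     0.    72.64] [ 0.53539929 -0.28419018  0.16      ]
```

>>> apply_moves([
  [[-33.61,-27.1,-2.6,0,0,36.25,-1],[-33.61,-27.1,-2.6,0,0,36.25,-1],[-33.61,-27.1,-2.6,0,0,36.25,-1],[-33.61,-27.1,-2.6,0,0,36.25,-1],[-33.61,-27.1,-2.6,0,0,36.25,-1],[-33.61,-27.1,-2.6,0,0,36.25,-1],[-33.61,-27.1,-2.6,0,0,36.25,-1],[-59.22,-75.38,3.4,0,0,72.64,-1],[-59.22,-75.38,3.4,0,0,72.64,-1],[-59.22,-75.38,3.4,0,0,72.64,-1],[-59.22,-75.38,3.4,0,0,72.64,-1],[-59.22,-75.38,3.4,0,0,72.64,-1],[-59.22,-75.38,3.4,0,0,72.64,-1],[-59.22,-75.38,3.4,0,0,72.64,-1],[-59.22,-75.38,3.4,0,0,72.64,-1],[-59.22,-75.38,3.4,0,0,72.64,-1],[-59.22,-75.38,3.4,0,0,72.64,-1],[-59.22,-75.38,3.4,0,0,72.64,-1],[-59.22,-75.38,3.4,0,0,72.64,-1]],
])

```text
time_s: 2.48
position: [0.5346, -0.283, 0.1995]
tcp_rot: [[-0.03, 1.0, -0.001], [1.0, 0.03, 0.001], [0.001, -0.001, -1.0]]
force: [0.3, 0.4, -0.1]
opening: 0.0
grasp_force: 0.0
```

>>> apply_moves([
  [[-0.1,0,6,0,0,0,-1],[-0.1,0,12,0,0,0,-1],[-0.1,0,14.0,0,0,0,-1],[-0.1,0,14.0,0,0,0,-1],[-0.1,0,14.0,0,0,0,-1],[-0.1,0,14.0,0,0,0,-1]],
])

```text
time_s: 3.22
position: [0.5361, -0.2861, 0.0614]
tcp_rot: [[-0.029, 1.0, 0.003], [1.0, 0.029, -0.002], [-0.002, 0.003, -1.0]]
force: [1.3, -0.8, -0.6]
opening: 0.005
grasp_force: 0.0
```

```bash
python3 - <<'E'
from rig import bot
import cv2,numpy as np
a=bot.capture("side")[240:400,260:420];b=bot.capture("wrist")
a=cv2.resize(a,(420,420),interpolation=cv2.INTER_CUBIC)
cv2.imwrite("pics/c1.png",np.hstack([a,b[:,90:470]]))
s=bot.read_state();print(s["position"],s["force"])
E
```

```text
[ 0.53576557 -0.28608406  0.0610352 ] [ 0.3994737  -0.53914982 -1.21890539]
```

View pics/c1.png

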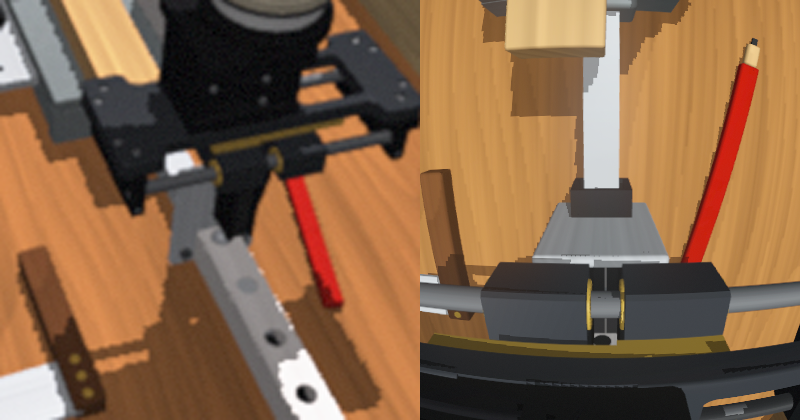

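Left (side) view: the finger tip hangs just behind the plate at about (245,230), and the button shows at about (220,238). Wrist view: the fingers stand right behind the plate, which has its edge at (600,260). I'll check the alignment numerically.

```bash
python3 - <<'E'
from h import *
m=bot.camera_model("side")
f=lambda X:((proj(m,X)-[260,240]+.5)*2.625).round(0)
a=axes(YAW);t=np.array([.5358,-.2861,.050])
for dx in(-.0095,.0095):
  for dy in(-.015,.015): print(dx,dy,f(t+a[:,0]*dx+a[:,1]*dy))
print("button",f(toW(*MB,(0,-.273,.037))),"plate bottom back",f(toW(*MB,(0,-.264,.032))))
E
```

```text
-0.0095 -0.015 [212. 241.]
-0.0095 0.015 [256. 231.]
0.0095 -0.015 [200. 219.]
0.0095 0.015 [243. 210.]
button [222. 233.] plate bottom back [215. 228.]
```

>>> apply_moves([
  [[0.05,0,1.0,0,0,0,-1],[0.05,0,1.3,0,0,0,-1],[0.05,0,1.5,0,0,0,-1],[0.05,0,1.5,0,0,0,-1]],
])

```text
time_s: 3.82
position: [0.5351, -0.2853, 0.0446]
tcp_rot: [[-0.028, 1.0, 0.0], [1.0, 0.028, -0.0], [-0.0, 0.0, -1.0]]
force: [0.2, -0.3, 3.1]
opening: 0.004
grasp_force: 1.6
```

```bash
python3 - <<'E'
from rig import bot
import cv2,numpy as np
a=bot.capture("side")[290:370,310:390]
cv2.imwrite("pics/c2.png",cv2.resize(a,(560,560),interpolation=cv2.INTER_CUBIC))
s=bot.read_state();print(s["position"],s["force"])
E
```

```text
[ 0.53508381 -0.28526531  0.0446667 ] [-0.57619692  0.1538549   3.50721613]
```

View pics/c2.png

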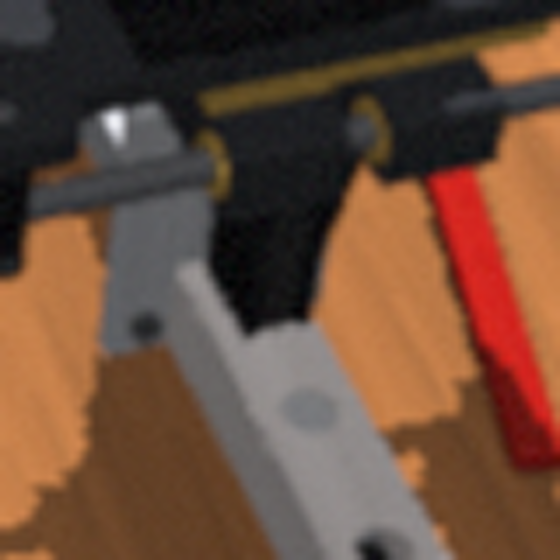

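The tip now bears on the button: it is hidden under the finger at (275,320) and the force reads 3.3 N. I'll press it flush.

>>> apply_moves([
  [[0,0,0.15,0,0,0,-1],[0,0,0.3,0,0,0,-1],[0,0,0.3,0,0,0,-1],[0,0,0.3,0,0,0,-1]],
])

```text
time_s: 4.38
position: [0.5351, -0.2853, 0.0433]
tcp_rot: [[-0.028, 1.0, 0.0], [1.0, 0.028, -0.001], [-0.001, 0.0, -1.0]]
force: [-2.9, 1.3, 13.3]
opening: 0.007
grasp_force: 6.5
```

>>> apply_moves([
  [[0.15,0,0,0,0,0,-1],[0.3,0,0,0,0,0,-1],[0.45,0,0,0,0,0,-1],[0.6,0,0,0,0,0,-1],[0.75,0,0,0,0,0,-1],[0.9,0,0,0,0,0,-1],[0.9,0,0,0,0,0,-1]],
])

```text
time_s: 5.25
position: [0.5363, -0.2797, 0.0433]
tcp_rot: [[-0.029, 1.0, 0.004], [1.0, 0.029, -0.007], [-0.007, 0.004, -1.0]]
force: [-1.2, -5.2, 8.7]
opening: 0.007
grasp_force: 4.2
```

>>> apply_moves([
  [[0.2,0,0,0,0,0,-1],[0.4,0,0,0,0,0,-1],[0.6,0,0,0,0,0,-1],[0.8,0,0,0,0,0,-1],[0.8,0,0,0,0,0,-1]],
])

```text
time_s: 5.88
position: [0.5364, -0.2716, 0.0434]
tcp_rot: [[-0.029, 1.0, 0.005], [1.0, 0.029, -0.006], [-0.007, 0.005, -1.0]]
force: [-1.6, -4.5, 8.1]
opening: 0.006
grasp_force: 4.1
```

```bash
python3 - <<'E'
from rig import bot
import cv2,numpy as np
a=bot.capture("side")[280:400,310:410]
cv2.imwrite("pics/c3.png",cv2.resize(a,(500,600),interpolation=cv2.INTER_CUBIC))
s=bot.read_state();print(s["position"],s["force"])
E
```

```text
[ 0.53641344 -0.27158967  0.04332601] [-1.27424309 -5.09682308  7.27999242]
```

View pics/c3.png

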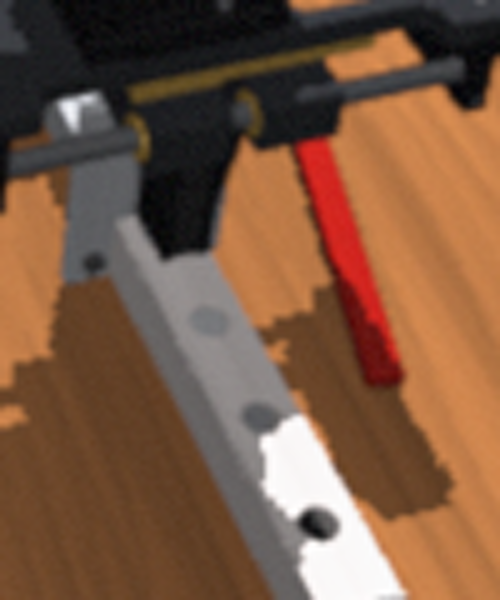

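The finger is pushing the plate: hole 2 is now at about (210,320) in the crop, so the stop has slid about 9 mm. I'll keep pushing.

>>> apply_moves([
  [[0.3,0,-0.05,0,0,0,-1],[0.6,0,-0.1,0,0,0,-1],[0.9,0,-0.1,0,0,0,-1],[1.2,0,-0.1,0,0,0,-1],[1.5,0,-0.1,0,0,0,-1],[1.8,0,-0.1,0,0,0,-1],[2.1,0,-0.1,0,0,0,-1],[2.4,0,-0.1,0,0,0,-1],[2.6,0,-0.1,0,0,0,-1],[2.6,0,-0.1,0,0,0,-1]],
])

```text
time_s: 7.18
position: [0.5355, -0.2432, 0.0434]
tcp_rot: [[-0.028, 1.0, 0.004], [1.0, 0.028, -0.002], [-0.002, 0.004, -1.0]]
force: [2.5, -2.2, 5.8]
opening: -0.0
grasp_force: 2.7
```

Creep on until it locks.

>>> apply_moves([
  [[0.1,0,0,0,0,0,-1],[0.2,0,0,0,0,0,-1],[0.3,0,0,0,0,0,-1],[0.4,0,0,0,0,0,-1],[0.4,0,0,0,0,0,-1]],
])

```text
time_s: 7.8
position: [0.5354, -0.2399, 0.0434]
tcp_rot: [[-0.028, 1.0, 0.004], [1.0, 0.028, -0.003], [-0.004, 0.004, -1.0]]
force: [2.5, -4.7, 4.0]
opening: 0.006
grasp_force: 3.6
```

>>> apply_moves([
  [[0.1,0,0,0,0,0,-1],[0.2,0,0,0,0,0,-1],[0.3,0,0,0,0,0,-1],[0.3,0,0,0,0,0,-1]],
])

```text
time_s: 8.3
position: [0.5355, -0.2394, 0.0434]
tcp_rot: [[-0.029, 1.0, 0.005], [1.0, 0.029, -0.007], [-0.007, 0.005, -1.0]]
force: [0.1, -11.7, 3.8]
opening: 0.007
grasp_force: 7.4
```

The force rose to 11.7 N with no further motion, so the stop is locked. I'll back off, lift, and go over to the batten's free end.

```bash
python3 - <<'E'
from h import *
p=np.array([.5354,-.2842,.2])+axes(YAW)@[.0495,0,.157]
print(p)
up=p+axes(YAW)@[-.01,0,-.2]
t=toW(*MB,(-.016,.240,.243));print(delta(p,YAW,t,YAW),t)
E
```

```text
[ 0.53400622 -0.23471963  0.043     ]
[ 46.75  -1.6  -20.     0.     0.    -0.  ] [0.50484884 0.23215435 0.243     ]
```

>>> apply_moves([
  [[-0.6,0,-0.1,0,0,0,-1],[-1.0,0,-3,0,0,0,-1],[-1.0,0,-9,0,0,0,-1],[-1.0,0,-15,0,0,0,-1],[-1.0,0,-20,0,0,0,-1],[-1.0,0,-20,0,0,0,-1]],
])

```text
time_s: 9.05
position: [0.5349, -0.245, 0.246]
tcp_rot: [[-0.029, 1.0, 0.004], [1.0, 0.029, -0.002], [-0.002, 0.004, -1.0]]
force: [0.1, -0.0, -0.6]
opening: 0.001
grasp_force: 0.0
```

>>> apply_moves([
  [[47.75,-1.6,0,0,0,0,-1],[47.75,-1.6,0,0,0,0,-1],[47.75,-1.6,0,0,0,0,-1],[47.75,-1.6,0,0,0,0,-1],[47.75,-1.6,0,0,0,0,-1],[47.75,-1.6,0,0,0,0,-1],[47.75,-1.6,0,0,0,0,-1],[47.75,-1.6,0,0,0,0,-1],[47.75,-1.6,0,0,0,0,-1],[47.75,-1.6,0,0,0,0,-1],[47.75,-1.6,6,0,0,0,-1],[47.75,-1.6,12,0,0,0,-1],[47.75,-1.6,16,0,0,0,-1],[47.75,-1.6,18.2,0,0,0,-1],[47.75,-1.6,18.2,0,0,0,-1],[47.75,-1.6,18.2,0,0,0,-1]],
])

```text
time_s: 11.05
position: [0.505, 0.2308, 0.0611]
tcp_rot: [[-0.027, 1.0, 0.0], [1.0, 0.027, 0.0], [0.0, 0.0, -1.0]]
force: [-0.7, -0.1, -0.8]
opening: 0.004
grasp_force: 0.0
```

```bash
python3 - <<'E'
from rig import bot
import cv2,numpy as np
a=bot.capture("side");b=bot.capture("top")
s=bot.read_state();print(s["position"],s["force"])
a=cv2.resize(a[150:400,210:410],(480,600),interpolation=cv2.INTER_CUBIC)
b=cv2.resize(b[165:265,205:445].transpose(1,0,2)[:,::-1],(250,600),interpolation=cv2.INTER_CUBIC)
cv2.imwrite("pics/c4.png",np.hstack([a,b]))
E
```

```text
[0.50537569 0.23136919 0.0617985 ] [ 0.99115006  0.30567882 -0.81149061]
```

View pics/c4.png

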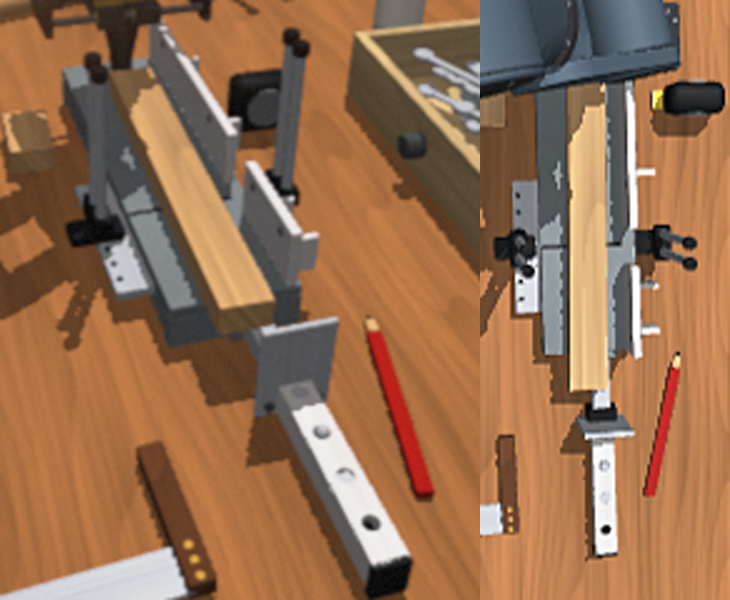

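The stop is at its next hole: hole 4 now sits where hole 3 was, at (371,522) in the crop. The batten is still off the fence. I'll push its free end towards the stop.

>>> apply_moves([
  [[-0.8,0,0,0,0,0,-1],[-1.6,0,0,0,0,0,-1],[-2.2,0,0,0,0,0,-1],[-2.6,0,0,0,0,0,-1],[-3.0,0,0,0,0,0,-1],[-3.4,0,0,0,0,0,-1],[-3.8,0,0,0,0,0,-1],[-4.2,0,0,0,0,0,-1],[-4.6,0,0,0,0,0,-1],[-5.0,0,0,0,0,0,-1],[-5.4,0,0,0,0,0,-1],[-5.8,0,0,0,0,0,-1],[-6.0,0,0,0,0,0,-1],[-6.0,0,0,0,0,0,-1]],
])

```text
time_s: 12.9
position: [0.5059, 0.1711, 0.0603]
tcp_rot: [[-0.029, 1.0, -0.001], [1.0, 0.029, -0.001], [-0.001, -0.001, -1.0]]
force: [0.8, 1.3, 1.3]
opening: 0.005
grasp_force: 0.7
```

>>> apply_moves([
  [[1.0,0,0,0,0,0,-1],[1.0,0,-5,0,0,0,-1],[0,-4,-6,0,0,0,-1],[-5,-5.9,-6,0,0,0,-1],[-6,-5.9,-6,0,0,0,-1],[-6,-5.9,-6,0,0,0,-1],[-6,-5.9,-2,0,0,0,-1],[-6,-5.9,0,0,0,0,-1],[-6,-5.9,0,0,0,0,-1],[-6,-5.0,0,0,0,0,-1],[-6,-4.5,0,0,0,0,-1],[-6,-4.0,0,0,0,0,-1],[-6,-3.5,0,0,0,0,-1],[-6,-3.0,0,0,0,0,-1],[-6,-2.5,0,0,0,0,-1],[-6,-2.0,0,0,0,0,-1],[-6,-1.7,0,0,0,0,-1],[-6,-1.7,0,0,0,0,-1]],
])

```text
time_s: 15.15
position: [0.4918, 0.1112, 0.0606]
tcp_rot: [[-0.028, 1.0, 0.002], [1.0, 0.028, -0.0], [-0.0, 0.002, -1.0]]
force: [-0.6, 1.2, 1.2]
opening: 0.011
grasp_force: 0.0
```

>>> apply_moves([
  [[0,-1,0,0,0,0,-1],[0,-1,-6,0,0,0,-1],[0,-1,-12,0,0,0,-1],[0,-1,-18.2,0,0,0,-1],[0,-1,-18.2,0,0,0,-1],[-25,-4.7,-18.2,0,0,0,-1],[-25,-4.7,-18.2,0,0,0,-1],[-25,-4.7,-18.2,0,0,0,-1],[-25,-4.7,-18.2,0,0,0,-1],[-25,-4.7,-18.2,0,0,0,-1],[-25,-4.7,-18.2,0,0,0,-1],[-25,-4.7,-12,0,0,0,-1],[-25,-4.7,-6,0,0,0,-1],[-25,-4.7,0,0,0,0,-1],[-25,-4.7,0,0,0,0,-1]],
])

```text
time_s: 17.02
position: [0.4469, -0.1358, 0.0557]
tcp_rot: [[-0.031, 0.999, -0.013], [0.999, 0.031, 0.008], [0.008, -0.013, -1.0]]
force: [0.6, 0.4, 0.2]
opening: 0.007
grasp_force: 0.0
```

>>> apply_moves([
  [[0,1.0,0,0,0,0,-1],[0,1.5,0,0,0,0,-1],[0,2.0,0,0,0,0,-1],[0,2.5,0,0,0,0,-1],[0,3.0,0,0,0,0,-1],[0,3.5,0,0,0,0,-1],[0,4.0,0,0,0,0,-1],[0,4.4,0,0,0,0,-1],[0,4.7,0,0,0,0,-1],[0,4.7,0,0,0,0,-1]],
])

```text
time_s: 18.27
position: [0.4982, -0.1386, 0.0604]
tcp_rot: [[-0.028, 1.0, 0.0], [1.0, 0.028, -0.0], [-0.0, 0.0, -1.0]]
force: [0.8, -0.8, -0.3]
opening: -0.0
grasp_force: 0.0
```

```bash
python3 - <<'E'
from rig import bot
import cv2,numpy as np
a=bot.capture("side");b=bot.capture("top")
s=bot.read_state();print(s["position"],s["force"])
a=cv2.resize(a[150:400,210:410],(480,600),interpolation=cv2.INTER_CUBIC)
b=cv2.resize(b[165:265,205:445].transpose(1,0,2)[:,::-1],(250,600),interpolation=cv2.INTER_CUBIC)
cv2.imwrite("pics/c5.png",np.hstack([a,b]))
E
```

```text
[ 0.49810308 -0.13864176  0.06045212] [-0.13507054 -0.6671063   0.31848158]
```

View pics/c5.png

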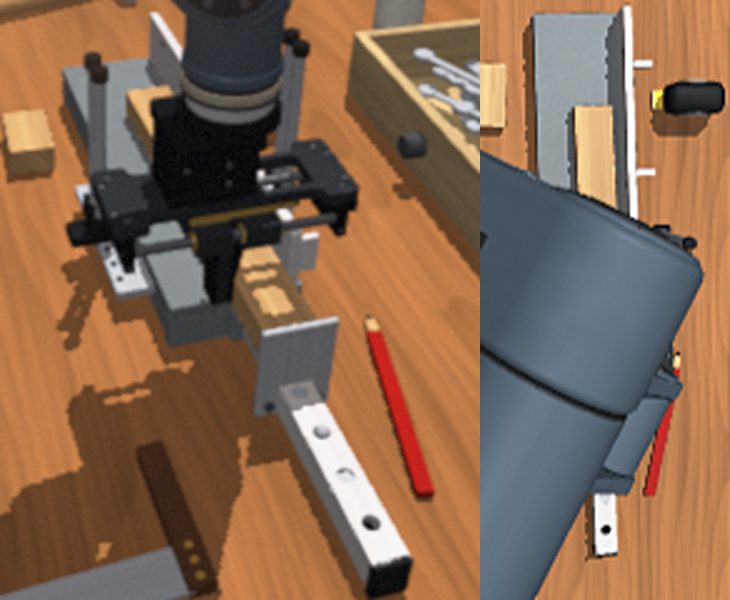

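The right part of the batten has moved towards the fence, and the left end is still out (top strip, about (595,110)). I'll keep creeping here until the force rises.

>>> apply_moves([
  [[0,0.3,0,0,0,0,-1],[0,0.5,0,0,0,0,-1],[0,0.7,0,0,0,0,-1],[0,0.8,0,0,0,0,-1],[0,0.8,0,0,0,0,-1]],
])

```text
time_s: 19.0
position: [0.505, -0.1384, 0.0605]
tcp_rot: [[-0.029, 1.0, -0.002], [1.0, 0.029, 0.0], [0.0, -0.002, -1.0]]
force: [-4.7, -1.9, 1.5]
opening: 0.009
grasp_force: 1.9
```

>>> apply_moves([
  [[0,-1,0,0,0,0,-1],[0,-1,-6,0,0,0,-1],[0,-1,-12,0,0,0,-1],[0,-1,-18.2,0,0,0,-1],[0,-1,-18.2,0,0,0,-1],[25,-4.0,-18.2,0,0,0,-1],[25,-4.0,-18.2,0,0,0,-1],[25,-4.0,-18.2,0,0,0,-1],[25,-4.0,-18.2,0,0,0,-1],[25,-4.0,-18.2,0,0,0,-1],[25,-4.0,-18.2,0,0,0,-1],[25,-4.0,-12,0,0,0,-1],[25,-4.0,-6,0,0,0,-1],[25,-4.0,0,0,0,0,-1],[25,-4.0,0,0,0,0,-1],[25,-3,0,0,0,0,-1],[25,-2.4,0,0,0,0,-1],[25,-1.8,0,0,0,0,-1],[25,-1.2,0,0,0,0,-1],[25,-0.6,0,0,0,0,-1]],
])

```text
time_s: 21.5
position: [0.4923, 0.1115, 0.0608]
tcp_rot: [[-0.029, 1.0, -0.001], [1.0, 0.029, 0.0], [0.0, -0.001, -1.0]]
force: [-1.6, 0.4, 1.7]
opening: 0.005
grasp_force: 0.9
```

>>> apply_moves([
  [[0,0.3,0,0,0,0,-1],[0,0.5,0,0,0,0,-1],[0,0.6,0,0,0,0,-1],[0,0.6,0,0,0,0,-1]],
])

```text
time_s: 22.0
position: [0.4978, 0.1116, 0.0605]
tcp_rot: [[-0.028, 1.0, -0.002], [1.0, 0.028, 0.0], [0.0, -0.002, -1.0]]
force: [-3.8, 1.0, 4.7]
opening: 0.003
grasp_force: 2.3
```

>>> apply_moves([
  [[0,0.15,0,0,0,0,-1],[0,0.3,0,0,0,0,-1],[0,0.3,0,0,0,0,-1]],
])

```text
time_s: 22.38
position: [0.4979, 0.1116, 0.0604]
tcp_rot: [[-0.028, 1.0, -0.008], [1.0, 0.028, -0.0], [0.0, -0.008, -1.0]]
force: [-8.8, 0.2, 8.5]
opening: 0.002
grasp_force: 4.8
```

Left side is seated as well. Now the final push along the fence, from the free end.

>>> apply_moves([
  [[0,-1,0,0,0,0,-1],[0,-1,-5,0,0,0,-1],[4,0,-6,0,0,0,-1],[8,2.7,-6,0,0,0,-1],[8,2.7,-6,0,0,0,-1],[8,2.7,-6,0,0,0,-1],[8,2.7,-1,0,0,0,-1],[8,2.7,0,0,0,0,-1],[8,2.7,0,0,0,0,-1],[7.4,2.7,0,0,0,0,-1],[7.0,2.7,0,0,0,0,-1],[6.6,2.7,0,0,0,0,-1],[6.2,2.7,0,0,0,0,-1],[5.9,2.7,0,0,0,0,-1],[5.6,2.7,0,0,0,0,-1],[5.4,2.7,0,0,0,0,-1],[5.4,2.7,0,0,0,0,-1]],
])

```text
time_s: 24.5
position: [0.5274, 0.1671, 0.0608]
tcp_rot: [[-0.028, 1.0, 0.001], [1.0, 0.028, 0.001], [0.001, 0.001, -1.0]]
force: [-0.1, 5.0, 2.2]
opening: 0.005
grasp_force: 2.4
```

>>> apply_moves([
  [[-0.15,0,0,0,0,0,-1],[-0.3,0,0,0,0,0,-1],[-0.4,0,0,0,0,0,-1],[-0.4,0,0,0,0,0,-1]],
])

```text
time_s: 25.0
position: [0.5274, 0.1658, 0.0608]
tcp_rot: [[-0.026, 1.0, 0.001], [1.0, 0.026, 0.005], [0.005, 0.001, -1.0]]
force: [-0.4, 14.8, 1.5]
opening: 0.007
grasp_force: 7.3
```

>>> apply_moves([
  [[1.0,0,0,0,0,0,-1],[2,0,0,0,0,0,-1],[2,0,-6,0,0,0,-1],[2,0,-12,0,0,0,-1],[2,0,-18,0,0,0,-1],[12,-6,-18,0,0,0,-1],[20,-10,-18,0,0,0,-1],[24,-12,-18,0,0,0,-1],[24,-12,-18,0,0,0,-1]],
])

```text
time_s: 26.12
position: [0.4, 0.3995, 0.2405]
tcp_rot: [[-0.028, 1.0, 0.0], [1.0, 0.028, -0.001], [-0.001, 0.0, -1.0]]
force: [0.3, 1.1, -0.9]
opening: 0.007
grasp_force: 0.0
```

```bash
python3 - <<'E'
from rig import bot
import cv2,numpy as np
a=bot.capture("side");b=bot.capture("top")
s=bot.read_state();print(s["position"],s["force"])
cv2.imwrite("pics/fs.png",a);cv2.imwrite("pics/ft.png",b)
a=cv2.resize(a[150:400,210:410],(480,600),interpolation=cv2.INTER_CUBIC)
b=cv2.resize(b[165:265,205:445].transpose(1,0,2)[:,::-1],(250,600),interpolation=cv2.INTER_CUBIC)
cv2.imwrite("pics/c6.png",np.hstack([a,b]))
E
```

```text
[0.39723201 0.40257722 0.24041582] [-0.04625312 -0.52767104 -0.3679327 ]
```

View pics/c6.png

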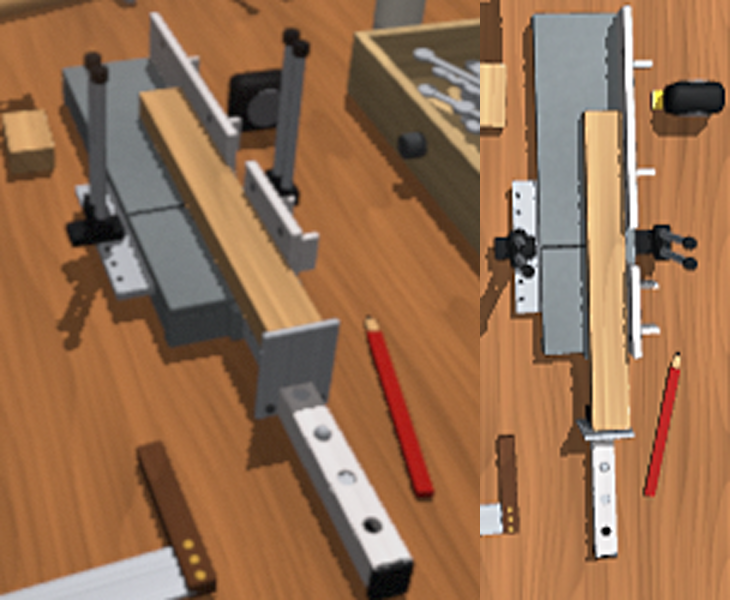

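```bash
python3 - <<'E'
from h import *
m=bot.camera_model("top")
for x in(-.015,.03):
  for y in(.162,-.03,-.218):
    u,v=proj(m,toW(*MB,(x,y,.07)));print(x,y,round(480+(264.5-v)*2.5,1),round((u-204.5)*2.5,1))
import cv2
g=cv2.imread("pics/ft.png");hsv=cv2.cvtColor(g,cv2.COLOR_BGR2HSV)
for y in(.15,.11,.07,-.05,-.09,-.12):
  u,v=proj(m,toW(*MB,(-.015,y,.07)));print(y,round(v,2),hsv[int(v)-5:int(v)+6,int(round(u)),1],int(v)-5)
E
```

```text
-0.015 0.162 585.6 111.8
-0.015 -0.03 590.6 274.1
-0.015 -0.218 595.3 431.7
0.03 0.162 623.3 110.9
0.03 -0.03 628.0 272.4
0.03 -0.218 632.6 429.1
0.15 222.12 [108 105 105 103 103 114 119   4  24  22  21] 217
0.11 221.71 [111 110 106 104 105 112 118  64  40  27  20] 216
0.07 221.3 [111 106 108 106 104 107 120  32  34  21  22] 216
-0.05 220.08 [113 110 110 109 107 110 121  17  27  23  20] 215
-0.09 219.67 [110 111 111 114 109 106 107 117  44  21  22] 214
-0.12 219.36 [107 109 113 113 111 111 116  68  41  23  21] 214
```

The batten sits along the fence with its end at the plate. The right-hand edge reads about 0.5 px further off than the left, so I'll press that end against the fence once more to be sure.

>>> apply_moves([
  [[-54,5.5,0,0,0,0,-1],[-54,5.5,0,0,0,0,-1],[-54,5.5,0,0,0,0,-1],[-54,5.5,0,0,0,0,-1],[-54,5.5,0,0,0,0,-1],[-54,5.5,0,0,0,0,-1],[-54,5.5,0,0,0,0,-1],[-54,5.5,0,0,0,0,-1],[-54,5.5,0,0,0,0,-1],[-54,5.5,0,0,0,0,-1],[-54,5.5,0,0,0,0,-1],[-54,5.5,0,0,0,0,-1],[-54,5.5,6,0,0,0,-1],[-54,5.5,12,0,0,0,-1],[-54,5.5,18,0,0,0,-1],[-54,5.5,18,0,0,0,-1],[-54,7.0,18,0,0,0,-1],[-54,8.0,18,0,0,0,-1],[-54,8.5,18,0,0,0,-1],[-54,8.8,18,0,0,0,-1]],
])

```text
time_s: 28.72
position: [0.5042, -0.1389, 0.0613]
tcp_rot: [[-0.029, 1.0, -0.0], [1.0, 0.029, -0.0], [-0.0, -0.0, -1.0]]
force: [-1.1, -0.9, -0.1]
opening: 0.004
grasp_force: 0.6
```

>>> apply_moves([
  [[0,0.2,0,0,0,0,-1],[0,0.4,0,0,0,0,-1],[0,0.5,0,0,0,0,-1],[0,0.5,0,0,0,0,-1]],
])

```text
time_s: 29.22
position: [0.5053, -0.1386, 0.0607]
tcp_rot: [[-0.029, 1.0, -0.008], [1.0, 0.029, 0.002], [0.002, -0.008, -1.0]]
force: [-8.3, -3.3, 6.6]
opening: 0.006
grasp_force: 4.8
```

Firm at the fence, at the same position as before. Retreat, measure once more, and hand in.

>>> apply_moves([
  [[0,-1,0,0,0,0,-1],[0,-2,0,0,0,0,-1],[0,-2,-6,0,0,0,-1],[0,-2,-12,0,0,0,-1],[0,-2,-18,0,0,0,-1],[-14,-6,-18,0,0,0,-1],[-24,-6,-18,0,0,0,-1],[-24,-6,-18,0,0,0,-1],[-24,-6,-18,0,0,0,-1],[-24,-6,-18,0,0,0,-1]],
])

```text
time_s: 30.48
position: [0.4553, -0.385, 0.2401]
tcp_rot: [[-0.023, 1.0, 0.001], [1.0, 0.023, -0.002], [-0.002, 0.001, -1.0]]
force: [0.2, 0.7, 0.2]
opening: 0.01
grasp_force: 0.0
```

```bash
python3 - <<'E'
from h import *
import cv2
m=bot.camera_model("top");g=bot.capture("top");f=cv2.imread("pics/ft.png")
hs=[cv2.cvtColor(i,cv2.COLOR_BGR2HSV)[...,1] for i in(f,g)]
for y in(.15,.07,-.05,-.12):
  u,v=proj(m,toW(*MB,(-.015,y,.07)))
  for h in hs: print(y,h[int(v)-2:int(v)+6,int(round(u))])
u,v=proj(m,toW(*MB,(.0075,-.218,.07)))
for h in (f,g): print(u,h[int(v),int(u)-6:int(u)+9].astype(int)@[-1,0,1])
s=bot.read_state();print(s["position"],s["force"],s["time_s"])
E
```

```text
0.15 [103 103 114 119   4  24  22  21]
0.15 [102 101 109 120  36  29  23  20]
0.07 [106 104 107 120  32  34  21  22]
0.07 [104 102 110 121  31  35  22  21]
-0.05 [109 107 110 121  17  27  23  20]
-0.05 [107 105 110 113  45  23  19  21]
-0.12 [113 111 111 116  68  41  23  21]
-0.12 [108 108 104 112  10  24  20  20]
376.65146245172383 [ 98  97  96  97  99 100  92 -20 -16 -14  43 123 114 109 106]
376.65146245172383 [ 97  98  97  98  99 102  92 -22 -17 -11  40 124 116 113 110]
[ 0.45517271 -0.38198978  0.23983431] [ 0.1321882   0.54342529 -0.98936873] 30.525
```

```bash
python3 -c "
from rig import bot
print(bot.hand_in())"
```

```text
the job is handed in; nothing more can be done
None
```

I handed the job in at about 30.5 s, but no verdict came back: by camera and force readings, the stop is locked one hole in, and the batten lies along the fence with its right end against the stop plate.

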